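# Set the strip length on the carton tape machine and start it

### The arm

A 6-joint arm with a two-finger parallel gripper is mounted at the origin on the work surface. World frame = base frame: x ahead of the robot, y to its left, z up, the work surface at z = 0. Lengths are in m, angles in degrees, forces in N, time in s.
With the tool pointing down it reaches from about 0.3 to 0.75 m from the base axis. Payload 8.5 kg.
Tool frame: the origin (TCP) lies midway between the tips of the shut fingers; the grasp point (between the pads) lies 19 mm behind it; z points along the fingers, y is the direction in which the jaws open and shut (so a half turn about z gives the same grasp; the last joint's range is limited). The gripper opens to 85 mm and grips with 20 to 120 N. Pads are 22 mm wide; open, the fingers measure 114 mm over their backs; the gripper's body (76 mm by 85 mm) begins 54 mm behind the grasp point. The pads swing forward as they close: fully open they stand 13 mm farther back than shut.
Start: joints at [52.523, 21.807, 74.336, -0, 83.858, -12.336], TCP at [0.234, 0.498, 0.231] pointing down, gripper open.
Joint ranges: [-178.18, 178.18], [-50.72, 133.34], [12.68, 142.11], [-81.47, 261.47], [9.98, 163.14], [-165.26, 165.26]. Speed limits (degrees/s): [136.94, 136.94, 180, 180, 180, 180].

### API

Orientations are given as a 3x3 rotation matrix whose columns are the frame's x, y, z axes.
In Python, from rig import status, eyes, env gives the robot as it stands. The module is installed in compiled form; this text tells all that it offers.
- The arm moves only by the tool play_rows, never from a script. Its argument "targets" is text: rows parted by semicolons, each of 5 numbers parted by spaces: the shift along the tool's x, y, z in m, then the turn about the tool's z in rad, then the closure, from 0 (fully open) to 1 (shut). A call has 1 to 5 rows; each row is the pose to reach, as a shift and turn from the pose commanded when the call began, along the tool's axes at that moment; what a row does not reach only later rows make up. A row lasts 1/10 s, in which the tool goes at most 50 mm and 8.59 degrees, less where a joint would pass 70% of its speed; a pose out of reach is approached as far as the arm can. A call with a gripper value outside its range is refused whole. The fingers move at their own pace and stop on an object; "force" is the grip in N (left out, the last holds). Time passes only in rows, so rows that repeat a pose let the fingers close. It gives the time, the measured TCP pose, the force and the opening at its end, in the units of the state.
- status.observe(): the state, without advancing time (a new reading comes with each control period).
- eyes.get_image(name): name is "scene" or "side" or "wrist"; returns a dict with "pixels" (400x640x3 uint8, red, green, blue), "range_z" (400x640 float32, m along the optical axis (not along the pixel's ray), 0 where there is no reading), "mtx" (3x3 intrinsics, pixels), "world_to_cam" (4x4, takes a point from world to camera coordinates); the wrist camera has in their place "T_tool_cam" (4x4, takes a point from camera to tool coordinates, whose origin is the TCP and whose axes are the flange's). Camera axes: x right, y up, looking along -z (the intrinsics and any distortion apply to the point x, -y, -z); pixel columns grow to the right and rows downward; lengths in m; the calibration is good to about 2 mm. A picture is of the moment at which its call begins: read the wrist's pose just before it.
- env.close_job(): hands the job in, once; it reports no verdict.
The state is a dict: "time_s": time; "q": joint angles; "qvel": joint speeds; "joint_efforts": joint torques, N m; "position": TCP position; "tool_rot": TCP orientation; "ft_force": force on the tool from outside, world axes, zero at the start; "wrist_torque": the same for the moment, N m; "grip_width": finger opening in m.
Only numpy, scipy, OpenCV 4.12 (cv2) and the standard library are available. Lean on these libraries where they do the work, as an engineer would, in place of code of your own. Each camera call takes 0.05 s, during which the arm holds its last target.

### The job

Set the strip length on the carton tape machine: swing the steel lever on its top until its pointer tip points at the small sliding metal marker at the edge of the scale. Only once it is set, press the round key on the machine's top all the way down and let go. Leave the marker where it is, and do not shift or knock over the cans, the jar and the bottle around the machine.

Things in the scene. Friction and masses are not known exactly. Their poses are not given: they have to be found in the camera images.
- tape_machine: grey carton tape machine, fixed to the table. Origin: on the table under the middle of its housing; x points away from the robot at yaw 0, y to the left, z up. Housing x -135 to +100 mm, y -135 to +135 mm, flat top (deck) at z = 130 mm. Behind it (x +100 to +250 mm, |y| < 58 mm) is the roll bay, whose tape roll reaches z = 157 mm
- lever_pivot (a point): the lever's vertical hinge axis, at deck height; 60, 0, 130 mm in the machine's frame. The hub there is 44 mm across and 32 mm high
- lever_grip (a point): middle of the lever's upright black grip, 60 mm above the deck and 105 mm from the pivot. The grip is a round post, 28 to 30 mm across from 43 to 73 mm above the deck (narrower at both ends, top at 81 mm), standing on the lever's flat steel arm (18 mm wide, 14 to 24 mm above the deck). Nothing else on the machine stands higher than 36 mm above the deck. Push it sideways; about 2.5 N moves it
- lever_pointer (a point): tip of the lever's thin pointer, 150 mm from the pivot, 23 mm above the deck, on the same radius as the grip
- length_lever (a joint): lever angle in rad, about the vertical axis. 0: the lever points along the machine's -x (to the robot). Positive is counter-clockwise from above, that is, the tip goes towards the machine's -y. Range -0.8 to 0.8. Friction holds it wherever it is left: it neither springs back nor runs on. It starts between -0.65 and -0.3, always to the negative side of the marker
- marker_point (a point): the place where the pointer tip belongs: 150 mm from the pivot, 23 mm above the deck, on the radius through the middle of the marker. The marker is an aluminium tab, 16 mm wide along the scale, 12 mm deep, 27 mm high above the deck, its middle 166 mm from the pivot; the pointer passes 10 mm inside its middle without touching. Stiff, but it can be shoved along its track with about 20 N: do not touch it
- feed_key_top (a point): middle of the top face of the round grey key, 42 mm across, 24 mm above the deck in a 58 mm black collar 12 mm high, at the far right corner of the deck (62, -90 mm in the machine's frame). It is pressed straight down: 8 mm travel, spring, 5 N at full travel, and comes up again when let go
- feed_key (a joint): how far the key is down, m: 0 up, 0.008 fully down
- flat_can: flat food can, 72 mm across and 36 mm high, standing on the machine's top in its far left corner (as the robot sees it). Loose. Origin: centre of its underside
- yellow_can: food can with yellow label, 74 mm across, 110 mm high, standing on the table left of the machine. Loose. Origin: centre of its underside
- sauce_jar: sauce jar, 84 mm across, 130 mm high, on the table left of the machine, farther off. Loose. Origin: centre of its underside
- mustard: mustard bottle, 60 mm across, 190 mm high, on the table right of the machine. Loose. Origin: centre of its underside
- red_can: food can with red label, 74 mm across, 110 mm high, on the table right of the machine, farther off. Loose. Origin: centre of its underside

How it is judged (in metres and radians):
On the way, in this order (a step that is already met when the one before it is completed fails the run):
1. the lever's pointer points at the marker (horizontal distance between lever_pointer and marker_point below 0.008 m), for 0.3 s.
2. the key is pressed down (value of joint feed_key above 0.0055 m), for 0.05 s.
At the end, for the whole second after the job is handed in: the pointer tip is within 8 mm (the half width of the marker) of the marker point and at rest, and the key, having been pressed at least 5.5 of its 8 mm after the lever was set, is up again (horizontal distance between lever_pointer and marker_point below 0.008 m and velocity of joint length_lever between -0.02 and 0.02 rad/s and value of joint feed_key below 0.002 m); the robot touches nothing.
It fails at once if the key pressed (more than 4 mm) while the pointer is off the marker (more than 8 mm) (value of joint feed_key above 0.004 m and not (horizontal distance between lever_pointer and marker_point below 0.008 m)).
It fails at once if the marker shoved along its track by more than 5 mm (distance of marker_point from where it was at the start of the episode above 0.005 m).
It fails at once if one of the cans, the jar or the bottle shifted by more than 30 mm or tipped (distance of any of flat_can, yellow_can, sauce_jar, mustard, red_can from where it was at the start of the episode above 0.03 m or angle between any of flat_can, yellow_can, sauce_jar, mustard, red_can's own z axis and vertical above 0.4 rad).
It also fails if it takes over 45 s, if anything falls off the work surface, if the arm or the gripper's body presses on something with over 40 N, if the wrist force passes 120 N, or if a joint passes its speed limit or range.

## Working session

There is one attempt and no reset: what is moved stays moved. The work goes in short steps, Python scripts to look and compute and a tool call to move; the robot and the scene stay as the last step left them, time stands still between calls to the robot, and variables do not carry over. Pictures are saved under pics/ and viewed, and the job is handed in when it is done.

Besides the shell and the picture viewer there is one more tool, called after "Call:" as name(argument=value, ...), one argument or row to a line, values as JSON. play_rows: Moves the arm, as the interface text tells. Its arguments: {"type":"object","properties":{"targets":{"type":"string"},"force":{"type":"number"}},"required":["targets"]}

```bash
mkdir -p pics
cat > h.py <<'E'
import numpy as np, cv2
from rig import status, eyes, env
def grab(n):
    s=status.observe(); im=eyes.get_image(n)
    if 'world_to_cam' in im: T=np.linalg.inv(im['world_to_cam'])
    else:
        W=np.eye(4); W[:3,:3]=np.array(s['tool_rot']); W[:3,3]=s['position']; T=W@im['T_tool_cam']
    return im,T
def ray(im,T,u,v):
    k=im['mtx']; d=np.array([(u-k[0,2])/k[0,0],-(v-k[1,2])/k[1,1],-1.]); return T[:3,3],T[:3,:3]@d
def onz(im,T,u,v,z):
    o,d=ray(im,T,u,v); return o+d*(z-o[2])/d[2]
def cloud(im,T):
    k=im['mtx']; v,u=np.mgrid[0:400,0:640]; r=im['range_z']
    P=np.stack([(u-k[0,2])/k[0,0]*r,-(v-k[1,2])/k[1,1]*r,-r],-1)
    return P@T[:3,:3].T+T[:3,3]
def save(im,n,s=1): cv2.imwrite('pics/'+n,cv2.resize(im['pixels'][...,::-1],None,fx=s,fy=s))
E
python3 - <<'E'
from h import *
s=status.observe(); print({k:np.round(v,3).tolist() for k,v in s.items()})
import pickle
for n in ['scene','side','wrist']:
    im,T=grab(n); save(im,n+'0.png',1.25); pickle.dump((dict(im),T),open(n+'0.pkl','wb')); print(n,im.keys(),np.round(T,3).tolist(),im['mtx'].tolist())
E
```

```text
{'time_s': 0.0, 'q': [52.524, 21.841, 74.385, -0.001, 83.857, -12.337], 'qvel': [-0.057, 0.06, -0.009, -0.004, -0.022, 0.095], 'joint_efforts': [0.0, -44.843, -23.128, -0.0, 0.005, -0.0], 'position': [0.233, 0.498, 0.231], 'tool_rot': [[-0.905, 0.425, -0.001], [0.425, 0.905, -0.001], [0.0, -0.001, -1.0]], 'ft_force': [1.146, 0.243, -0.097], 'wrist_torque': [-0.015, -0.025, 0.006], 'grip_width': 0.085}
scene dict_keys(['pixels', 'range_z', 'mtx', 'world_to_cam']) [[-0.258, -0.741, 0.62, 1.251], [0.966, -0.194, 0.17, 0.193], [-0.005, 0.643, 0.766, 1.049], [0.0, 0.0, 0.0, 1.0]] [[496.18790984237165, 0.0, 315.9880262300997], [0.0, 496.18790984237165, 196.6458641078773], [0.0, 0.0, 1.0]]
side dict_keys(['pixels', 'range_z', 'mtx', 'world_to_cam']) [[0.954, 0.18, -0.241, 0.312], [-0.3, 0.523, -0.798, -0.696], [-0.017, 0.833, 0.553, 0.59], [0.0, 0.0, 0.0, 1.0]] [[369.5952818202087, 0.0, 319.1787029522453], [0.0, 369.5952818202087, 205.507401043605], [0.0, 0.0, 1.0]]
wrist dict_keys(['pixels', 'range_z', 'mtx', 'T_tool_cam']) [[0.425, -0.874, -0.237, 0.174], [0.905, 0.409, 0.114, 0.526], [-0.002, -0.262, 0.965, 0.374], [0.0, 0.0, 0.0, 1.0]] [[281.0350626965335, 0.0, 320.7937595889544], [0.0, 281.0350626965335, 202.84135506715324], [0.0, 0.0, 1.0]]
```

View pics/scene0.png

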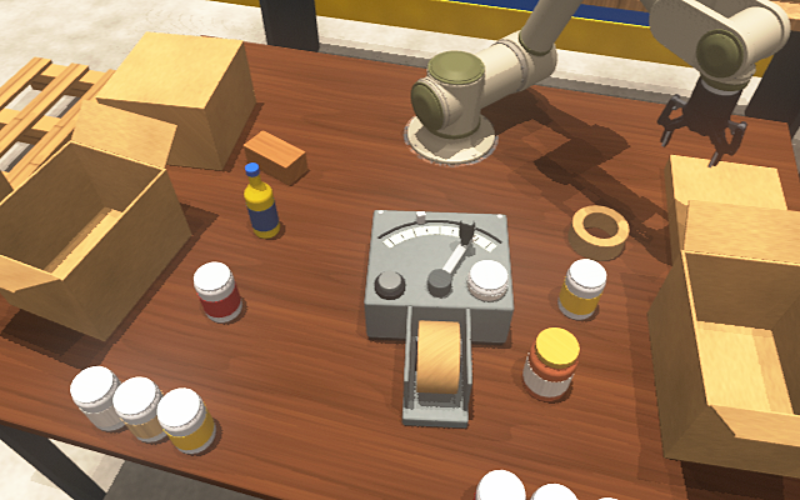

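View pics/side0.png

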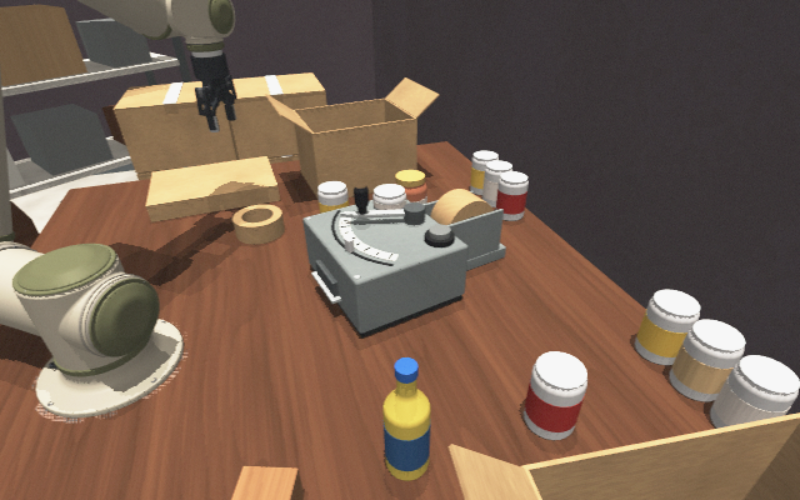

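View pics/wrist0.png

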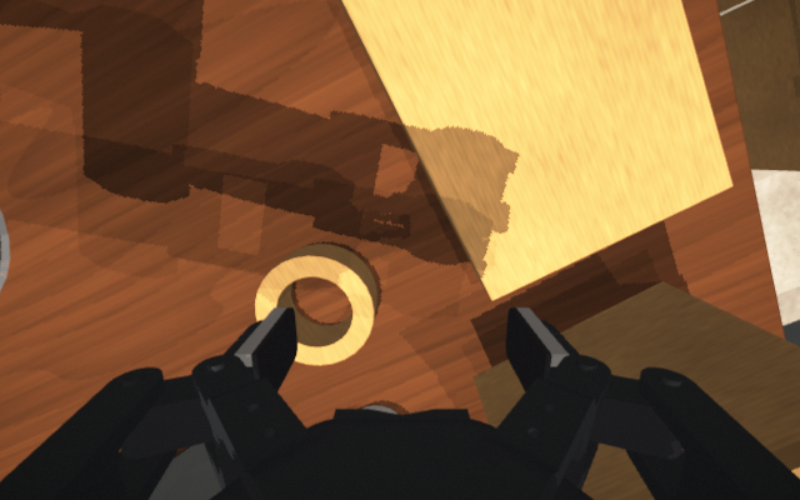

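Scene view: the marker tab is at about (420,217), the lever grip at (466,235), the hub at (440,281) and the key at (390,284), all in 1.25x pixels. Next I'll measure the machine pose from depth and look closer.

Run:
```python
from h import *
import pickle
im,T=pickle.load(open('scene0.pkl','rb')); P=cloud(im,T)
c=im['pixels'][155:285,280:420][...,::-1]; cv2.imwrite('pics/sc_crop.png',cv2.resize(c,None,fx=5.5,fy=4.6*1,interpolation=cv2.INTER_CUBIC)[:600])
im2,T2=pickle.load(open('side0.pkl','rb')); c=im2['pixels'][140:270,235:380][...,::-1]; cv2.imwrite('pics/si_crop.png',cv2.resize(c,None,fx=5.5,fy=4.6))
for n,P,r in(('scene',P,im),('side',cloud(im2,T2),im2)):
    m=(np.abs(P[...,2]-.13)<.006)&(P[...,0]>.2)&(P[...,0]<.9)&(np.abs(P[...,1])<.45)&(r['range_z']>0)
    k,l,st,ce=cv2.connectedComponentsWithStats(m.astype(np.uint8)); i=1+st[1:,4].argmax(); m=l==i
    q=P[m]; print(n,len(q),np.median(q[:,2]),cv2.minAreaRect((q[:,:2]*1000).astype(np.float32)))
    print(cv2.boxPoints(cv2.minAreaRect((q[:,:2]*1000).astype(np.float32))))
```

```text
scene 7056 0.1300726736252738 ((582.9627685546875, 90.62579345703125), (388.17559814453125, 269.24993896484375), 12.063362121582031)
[[ 3.6502527e+02  1.8171480e+02]
 [ 4.2129675e+02 -8.1589310e+01]
 [ 8.0090027e+02 -4.6321106e-01]
 [ 7.4462878e+02  2.6284088e+02]]
side 4147 0.12863940562743947 ((507.28582763671875, 71.78132629394531), (233.9958953857422, 268.5366516113281), 11.709076881408691)
[[365.4738   179.51176 ]
 [419.97125  -83.43681 ]
 [649.0979   -35.949112]
 [594.6004   226.99947 ]]
```

View pics/sc_crop.png

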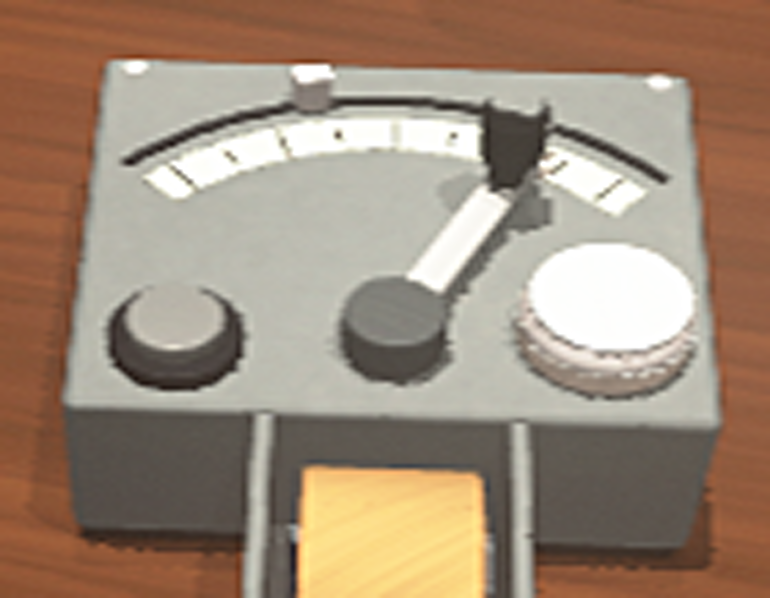

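View pics/si_crop.png

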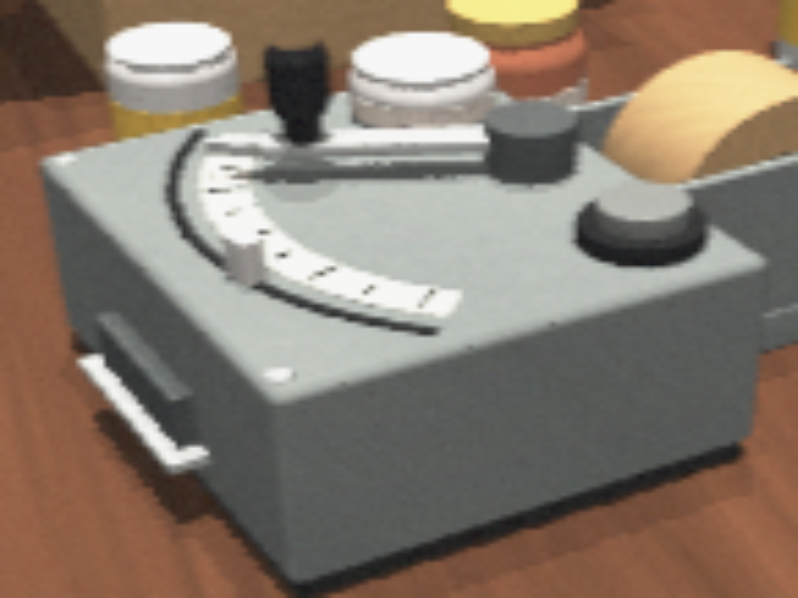

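```bash
cat > geo.py <<'E'
from h import *
yaw=np.radians(11.9); R=np.array([[np.cos(yaw),-np.sin(yaw)],[np.sin(yaw),np.cos(yaw)]]); O=np.array([.525,.077])
def toM(p): return (np.asarray(p)[...,:2]-O)@R
E
python3 - <<'E'
from geo import *
import pickle
for n in('scene','side'):
    im,T=pickle.load(open(n+'0.pkl','rb')); P=cloud(im,T); M=toM(P)
    ins=(M[...,0]>-.14)&(M[...,0]<.098)&(np.abs(M[...,1])<.14)
    piv=np.array([.06,0]);d=M-piv; r=np.hypot(d[...,0],d[...,1]); a=np.arctan2(-d[...,1],-d[...,0])
    z=P[...,2]
    def rep(nm,m):
        q=P[m]; 
        print(n,nm,m.sum(),'M bbox mm',(M[m].min(0)*1e3).round(1),(M[m].max(0)*1e3).round(1),'mean',(M[m].mean(0)*1e3).round(1),'world',(q.mean(0)*1e3).round(1),'r',(r[m].mean()*1e3).round(1),'ang',a[m].mean().round(4),'rng',a[m].min().round(3),a[m].max().round(3))
    rep('hubtop',ins&(abs(z-.162)<.004)&(r<.03))
    rep('marker',ins&(z>.150)&(z<.160)&(r>.154)&(r<.18)&(np.abs(a)<.9))
    rep('markertop',ins&(z>.1545)&(z<.160)&(r>.154)&(r<.18)&(np.abs(a)<.9))
    rep('grip',ins&(z>.173)&(z<.215)&(r>.07)&(r<.135))
    rep('arm',ins&(abs(z-.154)<.003)&(r>.03)&(r<.09)&(a<0)&(a>-.9))
    rep('key',ins&(abs(z-.154)<.004)&(np.hypot(M[...,0]-.062,M[...,1]+.09)<.035))
    rep('flat',ins&(abs(z-.166)<.004)&(M[...,1]>.04)&(M[...,0]>0))
E
```

```text
scene hubtop 239 M bbox mm [ 35.5 -19. ] [84.5 21.5] mean [63.4  1.3] world [586.8  91.3 162. ] r 15.0 ang -0.1297 rng -3.083 3.109
scene marker 34 M bbox mm [-105.3  -44.1] [-91.6 -29. ] mean [-98.1 -37. ] world [436.6  20.6 155.2] r 162.5 ang 0.2298 rng 0.178 0.275
scene markertop 22 M bbox mm [-105.3  -44.1] [-92.1 -29.1] mean [-98.2 -36.6] world [436.5  21.  156.6] r 162.4 ang 0.2273 rng 0.182 0.275
scene grip 149 M bbox mm [-37.6  34.3] [-16.   63.1] mean [-22.5  47.6] world [493.2 118.9 194.9] r 95.6 ang -0.5209 rng -0.627 -0.348
scene arm 141 M bbox mm [-21.7  10.4] [38.4 47.8] mean [ 7.7 29.3] world [526.5 107.3 154. ] r 60.2 ang -0.517 rng -0.791 -0.3
scene key 210 M bbox mm [  44.2 -108.8] [ 85.5 -68. ] mean [ 65.4 -88.7] world [607.3   3.7 153.8] r 89.4 ang 1.6319 rng 1.398 1.87
scene flat 538 M bbox mm [17.7 56.6] [ 85.5 119.8] mean [53.1 88.3] world [558.8 174.3 166.1] r 90.1 ang -1.4935 rng -1.87 -1.103
side hubtop 112 M bbox mm [ 37.7 -22.9] [79.9 23. ] mean [58.6 -1. ] world [582.6  88.2 160.2] r 14.5 ang 0.1046 rng -3.078 3.092
side marker 32 M bbox mm [-107.6  -48.2] [-94.8 -28.6] mean [-102.4  -39.7] world [433.   17.  154.5] r 167.3 ang 0.24 rng 0.176 0.286
side markertop 20 M bbox mm [-107.5  -48.2] [-97.1 -28.6] mean [-102.5  -38.1] world [432.6  18.6 155.7] r 167.0 ang 0.2305 rng 0.176 0.286
side grip 161 M bbox mm [-48.9  31.5] [-22.5  52. ] mean [-38.2  38.7] world [479.6 107.  192.3] r 105.6 ang -0.375 rng -0.477 -0.323
side arm 76 M bbox mm [-23.4   5.9] [38.3 45.3] mean [ 5.3 26.3] world [524.8 103.9 152.5] r 61.0 ang -0.4481 rng -0.778 -0.176
side key 125 M bbox mm [  41.8 -109. ] [ 80.7 -69. ] mean [ 61.3 -90.8] world [603.8   0.8 152.2] r 91.4 ang 1.5861 rng 1.383 1.814
side flat 214 M bbox mm [18.1 54.3] [ 81.6 120.3] mean [49.4 85.8] world [555.6 171.2 164.5] r 88.1 ang -1.4464 rng -1.831 -1.091
```

Call:
play_rows(
  targets="-0.020 -0.012 -0.010 -0.02 0; -0.060 -0.036 -0.02 -0.06 0.1; -0.100 -0.060 -0.03 -0.1 0.2; -0.140 -0.084 -0.04 -0.15 0.25; -0.18 -0.108 -0.05 -0.2 0.25",
  force=20,
)

```text
time_s: 0.65
position: [0.3512, 0.322, 0.2816]
tool_rot: [[-0.972, 0.234, -0.0], [0.234, 0.972, -0.0], [0.0, -0.0, -1.0]]
ft_force: [1.8, -0.3, -0.4]
grip_width: 0.0638
```

Run:
```python
from geo import *
s=status.observe(); p=s['position']; R_=np.array(s['tool_rot']); print(s['time_s'],p,R_.round(3).tolist(),s['grip_width'])
print(R_.T@(np.array([.49,.11,.28])-p))
```

```text
0.65 [0.35123479 0.32199659 0.28157931] [[-0.972, 0.234, -0.0], [0.234, 0.972, -0.0], [0.0, -0.0, -1.0]] 0.0638437583620174
[-0.18454245 -0.17361568  0.00158485]
```

Call:
play_rows(
  targets="-0.037 -0.035 0 0 0.25; -0.074 -0.070 0 0 0.25; -0.111 -0.104 0 0 0.25; -0.148 -0.139 0 0 0.25; -0.184 -0.173 0 0 0.25",
)

```text
time_s: 1.15
position: [0.4878, 0.1122, 0.2813]
tool_rot: [[-0.972, 0.237, -0.0], [0.237, 0.972, 0.0], [0.0, 0.0, -1.0]]
ft_force: [1.0, 0.8, 0.6]
grip_width: 0.0639
```

Call:
play_rows(
  targets="0 0 0 0 0.25; 0 0 0 0 0.25",
)

```text
time_s: 1.35
position: [0.4874, 0.1134, 0.2808]
tool_rot: [[-0.971, 0.239, -0.001], [0.239, 0.971, 0.0], [0.001, -0.0, -1.0]]
ft_force: [-0.2, 1.3, 0.6]
grip_width: 0.0644
```

Run:
```python
from geo import *
import pickle
im,T=grab('wrist'); save(im,'w1.png',1.25); pickle.dump((dict(im),T),open('w1.pkl','wb')); print(status.observe()['position'])
P=cloud(im,T); M=toM(P); z=P[...,2]
m=(abs(z-.13)<.005)&(im['range_z']>0)&(abs(M[...,0])<.2)&(abs(M[...,1])<.2)
q=P[m]; print(np.median(q[:,2]),m.sum()); r=cv2.minAreaRect((q[:,:2]*1e3).astype(np.float32)); print(r, cv2.boxPoints(r).tolist())
```

```text
[0.48689989 0.11430493 0.28108534]
0.1300919804155461 38853
((548.859619140625, 116.34678649902344), (332.5201110839844, 332.6030578613281), 11.957181930541992) [[351.75250244140625, 244.59417724609375], [420.66143798828125, -80.79231262207031], [745.9667358398438, -11.900604248046875], [677.0578002929688, 313.48590087890625]]
```

View pics/w1.png

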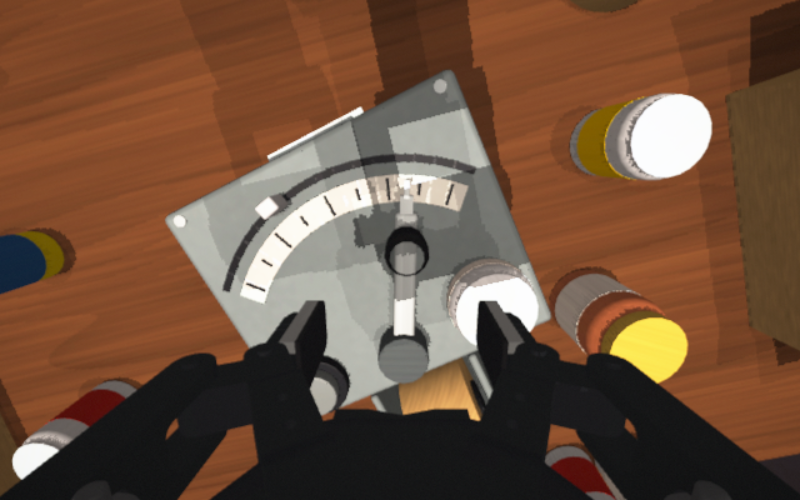

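Wrist view at 1.25x: the marker tab is at (266,209), the hub top at (403,356) and the grip at (407,247). The pointer tip is near (405,180) and the key at (328,390).

Run:
```python
from geo import *
import pickle
im,T=pickle.load(open('w1.pkl','rb'))
P=cloud(im,T); M=toM(P); z=P[...,2]; ok=im['range_z']>0
def f(nm,m):
    k,l,st,ce=cv2.connectedComponentsWithStats(m.astype(np.uint8)); i=1+st[1:,4].argmax(); m=l==i
    q=P[m]; r=cv2.minAreaRect((q[:,:2]*1e3).astype(np.float32)); print(nm,m.sum(),'uv',(ce[i]*1.25).round(),'z',np.median(q[:,2]).round(4),'mean',(q.mean(0)*1e3).round(1),'rectc',np.round(r[0],1),'size',np.round(r[1],1),'M',(toM(np.array(r[0])/1e3)*1e3).round(1)); return np.array(r[0])
near=lambda x,y,d: np.hypot(M[...,0]-x,M[...,1]-y)<d
hub=f('hub',ok&(abs(z-.162)<.002)&near(.06,0,.035))
mk=f('marker',ok&(abs(z-.157)<.003)&near(-.1,-.037,.03))
g=f('griptop',ok&(z>.2)&(z<.217)&near(-.034,.046,.04))
f('deckbox',ok&(abs(z-.13)<.004)&(abs(M[...,0])<.16)&(abs(M[...,1])<.15))
a=f('arm',ok&(abs(z-.153)<.003)&near(-.02,.04,.08)&~near(.06,0,.026))
sm=(P[...,:2]*1e3)[ok&(abs(z-.153)<.003)&near(-.02,.04,.09)&~near(.06,0,.026)]
print('armline',cv2.fitLine(sm.astype(np.float32),cv2.DIST_HUBER,0,.01,.01).ravel())
for nm,p in(('mk',mk),('g',g)):
    d=toM(p/1e3)-toM(hub/1e3); print(nm,np.hypot(*d)*1e3,np.arctan2(-d[1],-d[0]), 'nominalpivot',np.arctan2(-toM(p/1e3)[1],.06-toM(p/1e3)[0]))
```

```text
hub 1129 uv [403. 360.] z 0.1617 mean [582.3  91.  161.7] rectc [582.8  91.1] size [42.5 41.9] M [59.5  1.8]
marker 211 uv [267. 207.] z 0.1568 mean [433.2  20.9 156.7] rectc [433.2  20.5] size [12. 16.] M [-101.4  -36.4]
griptop 422 uv [406. 248.] z 0.2068 mean [477.1 118.4 206.8] rectc [481.7 117.4] size [28.6 28.4] M [-34.1  48.4]
deckbox 37330 uv [359. 231.] z 0.1301 mean [475.2  78.  130.1] rectc [533.7  80.3] size [287.4 268.4] M [9.2 1.4]
arm 753 uv [404. 302.] z 0.1537 mean [534.8 103.5 153.6] rectc [535.4 103.5] size [17.5 51.7] M [15.7 23.8]
armline [ 9.7220576e-01 -2.3412798e-01  5.0211264e+02  1.1351604e+02]
mk 165.4138891024095 0.23321559601047137 nominalpivot 0.22175321878203527
g 104.53694818074388 -0.46222320110580006 nominalpivot -0.47551698070318754
```

Pivot is at (582.8, 91.1) mm world. The lever's direction is about 166° and the marker's about 205.3°, so I need roughly 39.4°. Descending over the grip.

Call:
play_rows(
  targets="0.003 0.001 0.02 0 0.25; 0.006 0.001 0.05 0 0.25; 0.006 0.001 0.08 0 0.25; 0.006 0.001 0.1 0 0.25; 0.006 0.001 0.109 0 0.25",
)

```text
time_s: 1.9
position: [0.4802, 0.1178, 0.1709]
tool_rot: [[-0.972, 0.234, -0.003], [0.234, 0.972, 0.0], [0.003, -0.001, -1.0]]
ft_force: [0.2, 0.8, 0.1]
grip_width: 0.0641
```

Call:
play_rows(
  targets="0 0 0 0 0.25; 0 0 0 0 0.25",
)

```text
time_s: 2.1
position: [0.4819, 0.1171, 0.1733]
tool_rot: [[-0.972, 0.236, 0.002], [0.236, 0.972, 0.0], [-0.002, 0.0, -1.0]]
ft_force: [-0.5, -0.4, -0.4]
grip_width: 0.0639
```

Run:
```python
from geo import *
im,T=grab('wrist'); save(im,'w2.png',1.25);s=status.observe();print(s['position'],s['tool_rot'],s['ft_force'])
```

```text
[0.482025   0.11695837 0.17349746] [[-9.71781141e-01  2.35874404e-01  2.16321858e-03]
 [ 2.35875025e-01  9.71783397e-01  3.30980028e-05]
 [-2.09437293e-03  5.42413251e-04 -9.99997660e-01]] [-0.14202807 -0.90927356  0.1988178 ]
```

View pics/w2.png

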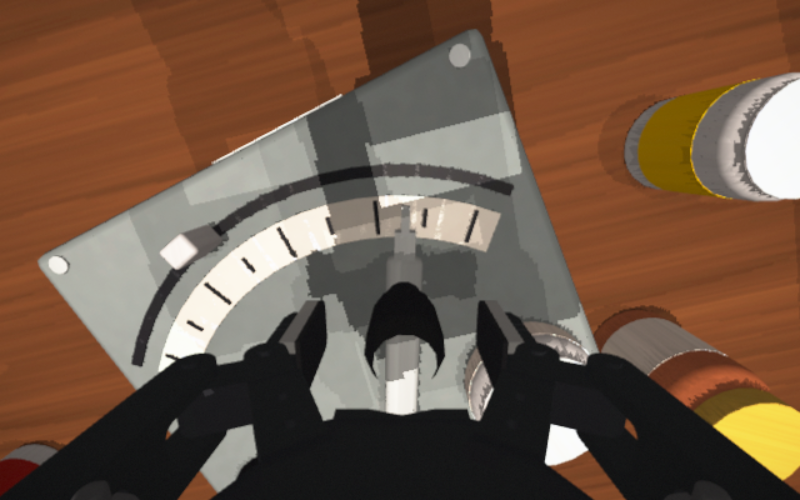

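The grip (405,330) stands centred between the pads at x≈315 and x≈490. Closing.

Call:
play_rows(
  targets="0 0 0 0 0.5; 0 0 0 0 0.65; 0 0 0 0 0.7; 0 0 0 0 0.7; 0 0 0 0 0.7",
  force=20,
)

```text
time_s: 2.65
position: [0.4818, 0.1167, 0.1729]
tool_rot: [[-0.972, 0.236, 0.001], [0.236, 0.972, 0.0], [-0.001, 0.001, -1.0]]
ft_force: [-1.6, 1.3, 4.7]
grip_width: 0.0289
```

Run:
```python
from geo import *
s=status.observe(); p=s['position']; Rt=np.array(s['tool_rot']); print(p,s['ft_force'],s['grip_width'])
piv=np.array([.5828,.0911]); d=p[:2]-piv; L=np.hypot(*d); a0=np.arctan2(d[1],d[0]); tx=np.arctan2(Rt[1,0],Rt[0,0])
print(L,np.degrees(a0),np.degrees(tx)); a1=np.radians(205.26)
for i in range(1,11):
    a=a0%(2*np.pi)+(a1-a0%(2*np.pi))*i/10
    w=np.r_[piv+L*np.array([np.cos(a),np.sin(a)]),p[2]]-p
    print(i,(Rt.T@w).round(4),-(a-a0%(2*np.pi)))
```

```text
[0.48180797 0.11670103 0.17294425] [-1.57381255  1.34509343  4.68074923] 0.028869018298069087
0.10418638129685588 165.77541102407523 166.32136678623138
1 [-0.0002 -0.0072 -0.    ] -0.06891360814265424
2 [-0.0009 -0.0143 -0.    ] -0.13782721628530892
3 [-0.002  -0.0214 -0.    ] -0.20674082442796315
4 [-0.0037 -0.0284 -0.    ] -0.2756544325706174
5 [-0.0058 -0.0352 -0.    ] -0.3445680407132721
6 [-0.0084 -0.0419 -0.    ] -0.4134816488559263
7 [-0.0114 -0.0484 -0.    ] -0.48239525699858055
8 [-0.0149 -0.0547 -0.    ] -0.5513088651412352
9 [-0.0188 -0.0607 -0.    ] -0.620222473283889
10 [-0.0231 -0.0665 -0.    ] -0.6891360814265437
```

Call:
play_rows(
  targets="-0.0002 -0.0072 0 -0.069 0.7; -0.0009 -0.0143 0 -0.138 0.7; -0.002 -0.0214 0 -0.207 0.7; -0.0037 -0.0284 0 -0.276 0.7; -0.0058 -0.0352 0 -0.345 0.7",
)

```text
time_s: 3.15
position: [0.4792, 0.0809, 0.1729]
tool_rot: [[-0.994, -0.109, 0.001], [-0.109, 0.994, 0.0], [-0.001, 0.0, -1.0]]
ft_force: [-0.2, 2.1, 4.5]
grip_width: 0.029
```

Call:
play_rows(
  targets="-0.0002 -0.0072 0 -0.069 0.7; -0.0009 -0.0143 0 -0.138 0.7; -0.002 -0.0214 0 -0.207 0.7; -0.0037 -0.0284 0 -0.276 0.7; -0.0058 -0.0352 0 -0.345 0.7",
)

```text
time_s: 3.65
position: [0.4888, 0.0463, 0.1729]
tool_rot: [[-0.899, -0.438, 0.001], [-0.438, 0.899, 0.0], [-0.001, -0.0, -1.0]]
ft_force: [-0.2, 1.0, 4.9]
grip_width: 0.0292
```

Call:
play_rows(
  targets="0 0 0 0 0.7; 0 0 0 0 0.7; 0 0 0 0 0.7",
)

```text
time_s: 3.95
position: [0.489, 0.046, 0.1729]
tool_rot: [[-0.9, -0.436, 0.002], [-0.436, 0.9, -0.001], [-0.001, -0.002, -1.0]]
ft_force: [0.7, -1.5, 5.3]
grip_width: 0.0285
```

Run:
```python
from geo import *
s=status.observe(); p=s['position']; Rt=np.array(s['tool_rot']); 
piv=np.array([.5828,.0911]); d=p[:2]-piv; print(p,s['ft_force'],s['grip_width'],np.hypot(*d),np.degrees(np.arctan2(d[1],d[0]))%360,np.degrees(np.arctan2(Rt[1,0],Rt[0,0]))%360)
im,T=grab('wrist'); save(im,'w3.png',1.25)
```

```text
[0.48895702 0.04599632 0.17294688] [ 0.68795735 -1.46142203  5.32991612] 0.02849646628403895 0.10411938175308225 205.67029910587098 205.835284277307
```

View pics/w3.png

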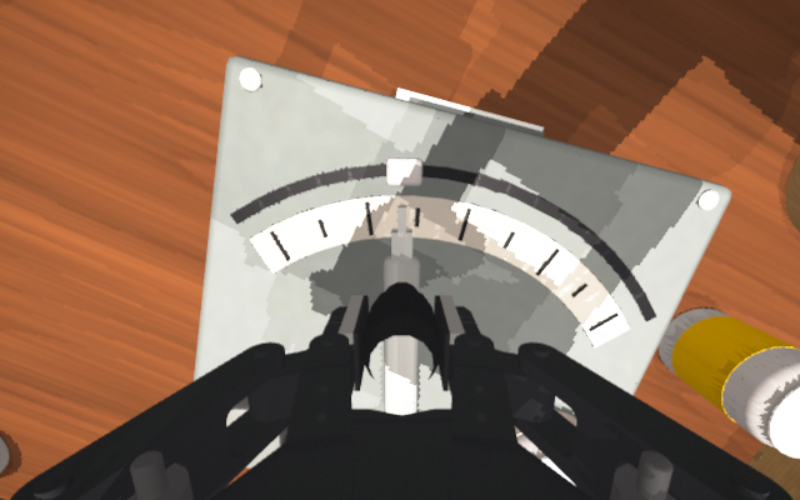

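The pointer (402,210) lies on the marker's radius (marker middle at 404,172), about 1 mm off. Opening and rising.

Call:
play_rows(
  targets="0 0 0 0 0.6; 0 0 0 0 0.4; 0 0 0 0 0.25; 0 0 0 0 0.25; 0 0 0 0 0.25",
)

```text
time_s: 4.5
position: [0.4884, 0.0467, 0.1722]
tool_rot: [[-0.9, -0.436, -0.0], [-0.436, 0.9, 0.0], [0.0, 0.0, -1.0]]
ft_force: [1.2, -0.2, 0.9]
grip_width: 0.0635
```

Call:
play_rows(
  targets="0 0 -0.02 0 0.25; 0 0 -0.05 0 0.25; 0 0 -0.08 0 0.25; 0 0 -0.1 0 0.25; 0 0 -0.108 0 0.25",
)

```text
time_s: 5.0
position: [0.4888, 0.0466, 0.2821]
tool_rot: [[-0.9, -0.436, 0.003], [-0.436, 0.9, -0.0], [-0.003, -0.002, -1.0]]
ft_force: [-0.3, 0.1, -0.8]
grip_width: 0.0644
```

Call:
play_rows(
  targets="0 0 0 0 0.6; 0 0 0 0 1; 0 0 0 0 1; 0 0 0 0 1; 0 0 0 0 1",
)

```text
time_s: 5.5
position: [0.4883, 0.0466, 0.2798]
tool_rot: [[-0.9, -0.436, -0.001], [-0.436, 0.9, 0.0], [0.001, 0.001, -1.0]]
ft_force: [0.1, -0.9, 0.1]
grip_width: -0.0001
```

```bash
cat > chk.py <<'E'
from geo import *
import sys
im,T=grab('wrist'); save(im,sys.argv[1],1.25)
P=cloud(im,T); M=toM(P); z=P[...,2]; ok=im['range_z']>0
near=lambda x,y,d: np.hypot(M[...,0]-x,M[...,1]-y)<d
def f(nm,m):
    k,l,st,ce=cv2.connectedComponentsWithStats(m.astype(np.uint8))
    if k<2: print(nm,'none'); return np.zeros(2)
    i=1+st[1:,4].argmax(); q=P[l==i]; r=cv2.minAreaRect((q[:,:2]*1e3).astype(np.float32)); print(nm,len(q),np.round(r[0],1),np.round(r[1],1)); return np.array(r[0])
mk=f('mk',ok&(abs(z-.157)<.003)&near(-.1,-.037,.03))
hub=f('hub',ok&(abs(z-.162)<.002)&near(.06,0,.035))
g=f('grip',ok&(z>.203)&(z<.217)&near(-.042,-.024,.03))
key=f('key',ok&(abs(z-.154)<.003)&near(.062,-.09,.03))
piv=np.array([582.8,91.1])
for p in(mk,g,hub): d=p-piv; print(np.hypot(*d),np.degrees(np.arctan2(d[1],d[0]))%360)
q=P[ok&(abs(z-.153)<.003)&near(-.05,-.027,.1)&~near(.06,0,.026)&~near(-.1,-.038,.022)][:,:2]*1e3
if len(q)>20: l=cv2.fitLine(q.astype(np.float32),cv2.DIST_HUBER,0,.01,.01).ravel(); print('arm',len(q),l,np.degrees(np.arctan2(l[1],l[0])))
s=status.observe(); print(s['time_s'],s['position'],s['grip_width'],np.round(s['tool_rot'],3).tolist())
E
python3 chk.py w4.png
```

```text
mk 217 [433.6  19.9] [10.8 14.8]
hub none
grip 378 [488.8  45.3] [27.5 28.7]
key 671 [598.1  -2.4] [25.9 40.4]
165.29013127378616 205.50045227867423
104.61043061714501 205.96882636574503
589.8771482266455 188.88425792442484
arm 944 [9.0536314e-01 4.2463818e-01 4.9184531e+02 4.6394485e+01] 25.127762
5.55 [0.48836017 0.04660661 0.279983  ] -0.00013900672739424301 [[-0.9, -0.436, -0.001], [-0.436, 0.9, 0.0], [0.001, 0.0, -1.0]]
```

View pics/w4.png

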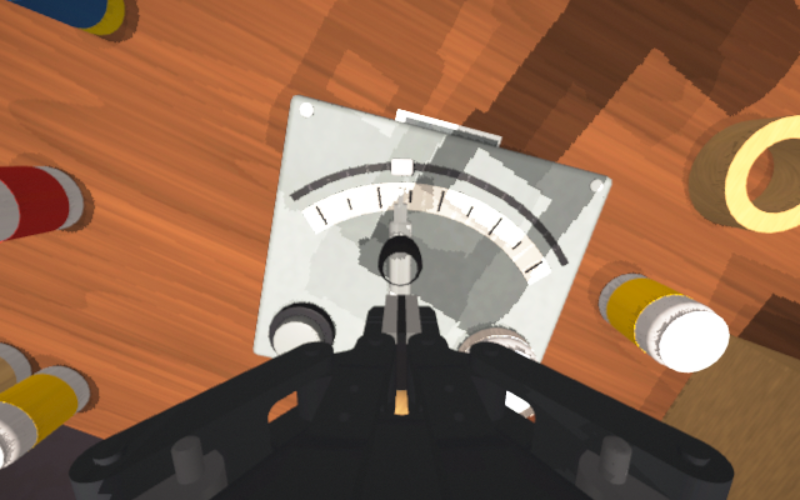

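The lever stayed set: grip at 206.0° and arm line at 205.1°, against the marker at 205.5°. The key centre is about (603.5, 3) mm world, so I'll go above it with the fingers shut.

Call:
play_rows(
  targets="-0.017 -0.018 0 0 1; -0.034 -0.036 0 0 1; -0.051 -0.054 0 0 1; -0.068 -0.072 0 0 1; -0.0846 -0.0894 0 0 1",
)

```text
time_s: 6.05
position: [0.6044, 0.0026, 0.28]
tool_rot: [[-0.9, -0.436, -0.0], [-0.436, 0.9, 0.0], [0.0, 0.0, -1.0]]
ft_force: [-0.4, -0.6, 0.3]
grip_width: 0.0001
```

Call:
play_rows(
  targets="0 0 0.03 0 1; 0 0 0.06 0 1; 0 0 0.09 0 1; 0 0 0.1 0 1; 0 0 0.1 0 1",
)

```text
time_s: 6.55
position: [0.6032, 0.0031, 0.1794]
tool_rot: [[-0.9, -0.436, -0.002], [-0.436, 0.9, 0.0], [0.002, 0.001, -1.0]]
ft_force: [0.2, 0.0, 0.7]
grip_width: 0.0001
```

Run:
```python
from geo import *
import pickle
s=status.observe(); print(s['position'],s['ft_force'])
im,T=grab('scene'); c=im['pixels'][155:285,280:420][...,::-1]; cv2.imwrite('pics/sc2.png',cv2.resize(c,None,fx=5,fy=4.5,interpolation=cv2.INTER_CUBIC))
im,T=grab('side'); c=im['pixels'][120:270,235:410][...,::-1]; cv2.imwrite('pics/si2.png',cv2.resize(c,None,fx=4,fy=4,interpolation=cv2.INTER_CUBIC))
```

```text
[0.60319498 0.00308718 0.17937679] [0.24443768 0.02335642 0.65792353]
```

View pics/si2.png

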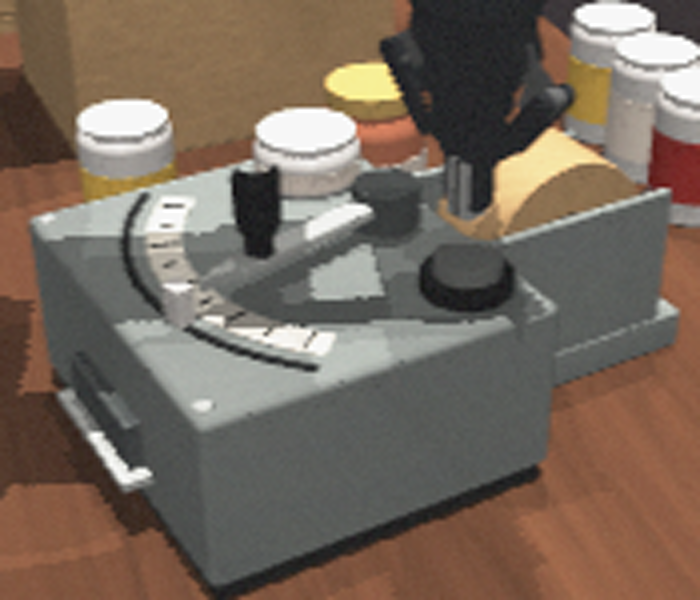

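View pics/sc2.png

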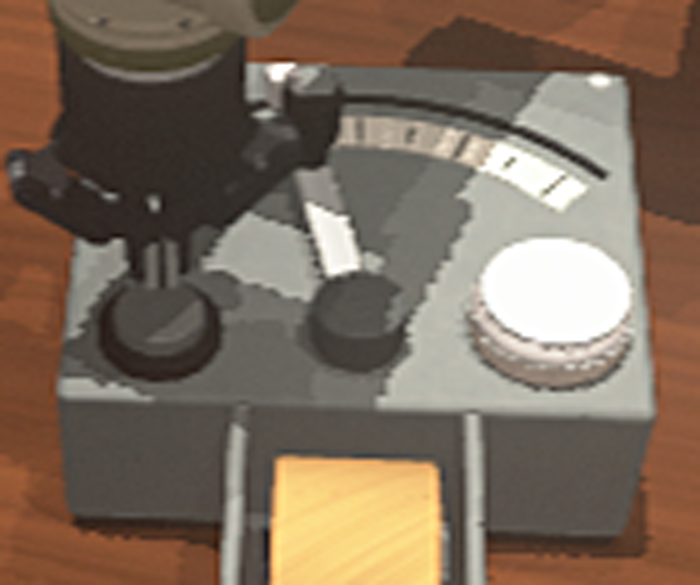

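In both views the finger tips (side 470,215; scene 160,285) stand over the key (side 465,262; scene 160,320). The pointer is still at the marker. Pressing.

Call:
play_rows(
  targets="0 0 0.01 0 1; 0 0 0.02 0 1; 0 0 0.026 0 1; 0 0 0.029 0 1; 0 0 0.031 0 1",
)

```text
time_s: 7.15
position: [0.6033, 0.0031, 0.1492]
tool_rot: [[-0.9, -0.436, -0.001], [-0.436, 0.9, 0.0], [0.001, 0.0, -1.0]]
ft_force: [-2.5, -0.2, 3.3]
grip_width: -0.0001
```

Call:
play_rows(
  targets="0 0 0.001 0 1; 0 0 0.002 0 1; 0 0 0.002 0 1; 0 0 0.002 0 1",
)

```text
time_s: 7.55
position: [0.6035, 0.0031, 0.1476]
tool_rot: [[-0.9, -0.436, 0.0], [-0.436, 0.9, -0.0], [-0.0, -0.0, -1.0]]
ft_force: [-3.8, 0.5, 3.7]
grip_width: -0.0002
```

Call:
play_rows(
  targets="0 0 0.001 0 1; 0 0 0.002 0 1; 0 0 0.002 0 1; 0 0 0.002 0 1",
)

```text
time_s: 7.95
position: [0.6036, 0.003, 0.146]
tool_rot: [[-0.9, -0.436, 0.001], [-0.436, 0.9, -0.0], [-0.001, -0.001, -1.0]]
ft_force: [-4.5, 0.3, 8.9]
grip_width: 0.0001
```

Call:
play_rows(
  targets="0 0 0.0005 0 1; 0 0 0.001 0 1; 0 0 0.001 0 1; 0 0 0.001 0 1",
)

```text
time_s: 8.35
position: [0.6037, 0.003, 0.1459]
tool_rot: [[-0.9, -0.436, 0.002], [-0.436, 0.9, -0.0], [-0.001, -0.001, -1.0]]
ft_force: [-7.4, 1.2, 14.2]
grip_width: -0.0002
```

The tips stop at z = 0.146 (8 mm travel) and the force rises to 14 N, so the key is bottomed. Lifting off and going back to the viewing pose.

Call:
play_rows(
  targets="0 0 -0.01 0 1; 0 0 -0.03 0 1; 0 0 -0.06 0 1; 0 0 -0.1 0 1; 0 0 -0.135 0 1",
)

```text
time_s: 8.85
position: [0.6039, 0.003, 0.281]
tool_rot: [[-0.9, -0.436, 0.001], [-0.436, 0.9, -0.0], [-0.001, -0.001, -1.0]]
ft_force: [0.8, -0.8, 0.1]
grip_width: 0.0002
```

Call:
play_rows(
  targets="0.017 0.018 0 0 1; 0.034 0.036 0 0 1; 0.051 0.054 0 0 1; 0.068 0.072 0 0 1; 0.0846 0.0894 0 0 1",
)

```text
time_s: 9.35
position: [0.4878, 0.0469, 0.2792]
tool_rot: [[-0.9, -0.436, 0.001], [-0.436, 0.9, 0.0], [-0.001, -0.0, -1.0]]
ft_force: [1.1, -0.7, 0.0]
grip_width: 0.0
```

Call:
play_rows(
  targets="0 0 0 0 1; 0 0 0 0 1; 0 0 0 0 1",
)

```text
time_s: 9.65
position: [0.4893, 0.0462, 0.2792]
tool_rot: [[-0.9, -0.436, 0.0], [-0.436, 0.9, -0.0], [-0.0, -0.0, -1.0]]
ft_force: [0.1, -0.9, 0.0]
grip_width: -0.0002
```

```bash
python3 chk.py w5.png
python3 - <<'E'
from geo import *
im,T=grab('scene'); save(im,'sc3.png',1.25); P=cloud(im,T);M=toM(P)
k=(abs(P[...,2]-.154)<.006)&(np.hypot(M[...,0]-.062,M[...,1]+.09)<.018); print('key z scene',np.median(P[...,2][k]),k.sum())
E
```

```text
mk 218 [433.6  20. ] [10.7 14.8]
hub none
grip 385 [488.9  45.3] [27.9 28.5]
key 683 [598.7  -2.1] [26.5 41. ]
165.31508697129442 205.47506389073803
104.51909925175026 206.01686308642473
589.8771482266455 188.88425792442484
arm 963 [9.0513515e-01 4.2512393e-01 4.9210168e+02 4.6715767e+01] 25.158506
9.7 [0.48925453 0.04622388 0.27905273] -0.0002435358477881422 [[-0.9, -0.436, 0.0], [-0.436, 0.9, -0.0], [-0.0, -0.0, -1.0]]
key z scene 0.1543052880127571 156
```

View pics/w5.png

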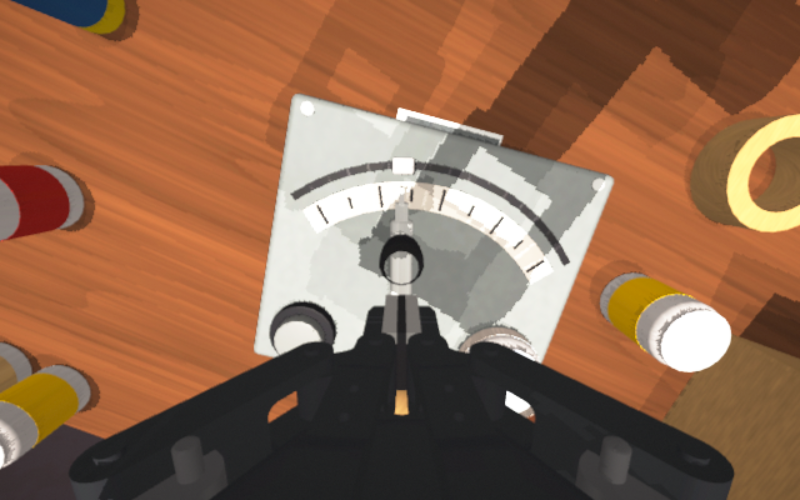

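View pics/sc3.png

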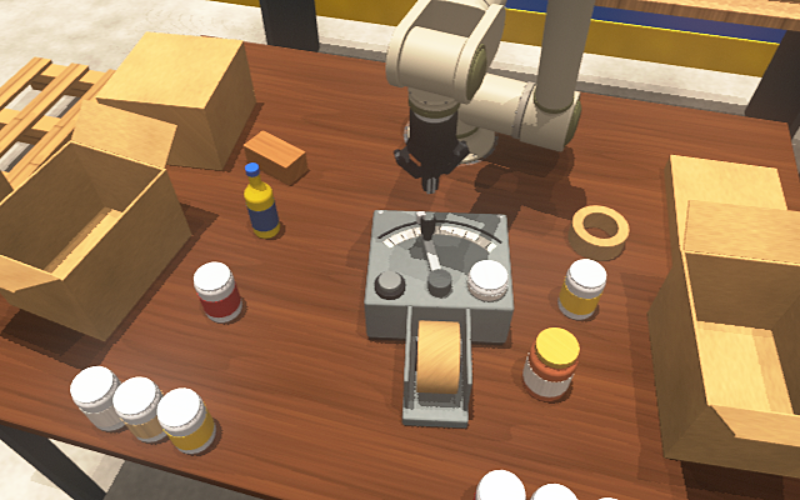

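The pointer (402,195) is under the marker (403,166), the key is up at z = 0.154, and all the cans, jar and bottle are where they started. The robot touches nothing, so I'm handing in.

```bash
python3 -c "
from rig import env; print(env.close_job())"
```

```text
the job is handed in; nothing more can be done
None
```

The lever is set on the marker, the key was then pressed fully down and let go, and the job is handed in. It took about 10 s of the 45 s allowed. No verdict was reported.

- **Lever:** I gripped the lever's black grip, swung it about 39° along its arc and released it. In the last wrist picture the arm line reads 205.2° and the grip 206.0°, against 205.5° for the marker. That puts the pointer tip within about 1.5 mm of the marker point (8 mm allowed).
- **Key:** The shut fingers pressed it until the tips stopped at z = 0.146 m, the full 8 mm of travel, with the force rising to 14 N. Afterwards the depth image showed its top back at 0.154 m, so it is up.
- **Surroundings:** The marker reads within 1 mm of where it was. The cans, the jar and the bottle look unmoved in the scene picture. The robot was clear of everything at hand-in.
- **Disagreements:** The scene and side cameras differed by about 3 mm along x, so I used the wrist camera for the angles. The hub was hidden in the final wrist views, so the last angles rely on the pivot position measured earlier.

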